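# Check a rack knob on the thread gauge and sort it

## Robot

A 6-joint arm with a two-finger parallel gripper is mounted at the origin on the work surface. World frame = base frame: x ahead of the robot, y to its left, z up, the work surface at z = 0. Lengths are in mm, angles in rad, forces in N, time in s.
With the tool pointing down it reaches from about 300 to 775 mm from the base axis. Payload 14.6 kg.
Tool frame: the origin (TCP) lies between the finger pads; the fingertips stand 19 mm ahead of it and the grasp point (between the pads) is the TCP; z points along the fingers, y is the line along which they close (so a half turn about z gives the same grasp; the last joint's range is limited). The gripper opens to 94 mm and grips with 3 to 60 N. Pads are 16 mm wide; open, the fingers measure 119 mm over their backs; the gripper's body (75 mm by 177 mm) begins 78 mm behind the grasp point.
Start: joints at [1.242, 0.3, 1.521, -0, 1.321, -0.067], TCP at [142.349, 531.25, 224.446] pointing down, gripper open.
Joint ranges: [-3.03, 3.03], [-0.79, 2.21], [0.23, 2.52], [-1.04, 4.18], [0, 3.07], [-2.55, 2.55]. Speed limits (rad/s): [2.22, 2.22, 2.57, 3.14, 3.14, 3.14].

## Interface

Orientations are given as [roll, pitch, yaw] about the fixed x, y, z axes, in that order (R = Rz(yaw) Ry(pitch) Rx(roll)).
In Python, from cell import monitor, imaging, job, find_in, trace gives the robot as it stands. The module is installed in compiled form; this text tells all that it offers.
- The arm moves only by the tool arm_command, never from a script. Its argument "steps" is a list of rows, each a list of 5 numbers: the opening, from 0 (shut) to 1 (fully open), then the shift along the tool's x, y, z in mm, then the turn about the tool's z in degrees. In form: [[gripper, dx, dy, dz, turn], ...]. A call has 1 to 20 rows; each row is the pose to reach, as a shift and turn from the pose commanded when the call began, along the tool's axes at that moment; what a row does not reach only later rows make up. A row lasts 1/8 s, in which the tool goes at most 62.5 mm and 10.7 degrees, less where a joint would pass 70% of its speed; a pose out of reach is approached as far as the arm can. A call with a gripper value outside its range is refused whole. The fingers move at their own pace and stop on an object; "force" is the grip in N (left out, the last holds). Time passes only in rows, so rows that repeat a pose let the fingers close. It gives the time, the measured TCP pose, the force, the opening and the grip force at its end, in the units of the state.
- monitor.read_state(): the state, without advancing time (a new reading comes with each control period).
- imaging.camera(name): name is "scene" or "top"; returns a dict with "img" (420x560x3 uint8, red, green, blue), "mtx" (3x3 intrinsics, pixels), "D" ([k1, k2, p1, p2, k3] as OpenCV has them; the pictures are not rectified), "view" (4x4, takes a point from world to camera coordinates). Camera axes: x right, y down, z forward; pixel columns grow to the right and rows downward; lengths in mm; the calibration is good to about 2 mm. A picture is of the moment at which its call begins. There is no depth.
- job.sign_off(): hands the job in; it is judged then, once.
Trained networks look in a picture, given as the dict that the camera call returned (one of the last four; its "shot" number tells which), for a name from the list of things; names that differ only in an ending like _2 or _b are one class to them, and where a whole thing is asked for, a point or a joint stands for the part that bears it (a point fixed in the world has none). Each returns a list of dicts, best first, with "p" (0 to 1); they miss things now and then, are a little off and sometimes report something else, mostly with a low value. They report only what shows in the picture. A call takes as long as a camera call. They do not tell look-alikes from the thing itself.
- find_in(picture, target): "rect" ([centre column, centre row, width, height] in pixels, round what is visible of it).
- trace(picture, target): "region" (420x560 bool, what is visible of it) and "rect" ([centre column, centre row, width, height] in pixels, round what is visible of it).
The state is a dict: "clock": time; "joints": joint angles; "qd": joint speeds; "effort": joint torques, N m; "eef_pos": TCP position; "eef_rot": TCP orientation; "wrist_force": force on the tool from outside, world axes, zero at the start; "moment": the same for the moment, N m; "finger_gap": finger opening in mm; "finger_force": force on a finger pad.
Only numpy, scipy, OpenCV 4.12 (cv2) and the standard library are available. Lean on these libraries where they do the work, as an engineer would, in place of code of your own. Each camera call takes 0.05 s, during which the arm holds its last target. There are 200 camera calls.

## Task

Try the locking knob that stands on the cork coaster on the brass thread gauge: lower it over the thread with its grip bar along the white line, and turn it gently clockwise as far as it will go; a sound knob turns fully home, bar over the red marks, a bad one stops hard less than half-way and must not be forced. Then unscrew it, lift it off, and stand it upright in the green tray if it went home or in the red tray if it did not. Leave the other knob on its blue coaster and everything else where it is.

Things in the scene. Friction and masses are not known exactly. Their poses are not given: they have to be found in the camera images.
- knob_1_mid (a point): half-way up a locking knob: black skirt 47 mm across, 39 mm high, open below, carrying an orange grip bar 44 mm long (knob x), 14 mm wide (y), 24 mm high; 63 mm high in all, z up, about 90 g. The point is 31.5 mm above the underside and below the top. Two 6 mm thread pins lie inside along x. The bar lies up to 60 degrees either way of world x; a half turn makes no difference.
- knob_2_mid (a point): the same point of a second knob that looks just like the first, with the same sizes and axes. Either of the two can stand on the cork coaster, either can be the bad one, and this cannot be seen: the thread must be tried.
- gauge_flange (a point): on the axis of the fixed thread gauge at the top of its steel flange (54 mm across), 16 mm above the table; z up, x through the red marks. Below it a dark round base, 110 mm across, 10 mm high. A sound knob turned fully home has its underside 1 to 2.3 mm above this point. Pressing, twisting or pulling a knob on the gauge with more than about 30 N in all on its pins and stops (0.4 N m of twist) is forcing it.
- gauge_tip (a point): top of the gauge's brass core on its axis, 31 mm above the flange: 20 mm core with a blunt cone end and coarse right-hand two-start thread ribs out to 31 mm across. A knob goes over it with about 1.5 mm of play all round. The ribs hold the knob's pins with 1.4 mm of play up and down, so it lifts off only with its bar turned back to the white lines.
- gauge_white (a point): outer end of a white line painted on the base, 50 mm from the axis; the lines run through the axis, 76 degrees counter-clockwise (from above) of the gauge's x. With its bar along them, give or take 12 degrees, a knob slides down until its underside is 7.6 mm above the flange and its pins rest on the thread's flat start. Turned too near the red marks it sits on the ribs, 3 mm or more higher.
- gauge_red (a point): outer end, 50 mm from the axis, of a red mark 10 mm wide on the gauge's x (another opposite). From white a knob turns clockwise, level for 14 degrees, then sinking evenly 6 mm over the 62 degrees to red. Solid dogs stop a sound knob within 7 degrees either side of red, a bad one 50 degrees earlier; the exact place differs each time and is only felt. Before a stop there is only light friction.
- tell (a joint): travel in m (0 up, as at the start, to 0.0055 down) of the green tell-tale pin, 7 mm across, standing 5.8 mm out of the flange at its rim on the -x side. A sound knob turned fully home pushes it down by 1.8 to 5 mm with its skirt (under 1 N) and it stays down; a bad knob does not press it by more than 0.5 mm.
- cork_coaster: fixed brown cork coaster, 84 mm across, 6 mm high; the origin is the centre of its underside. The knob on it is the one to check.
- slate_coaster: fixed blue coaster, 84 mm across, 6 mm high; the origin is the centre of its underside. The knob on it stays there.
- green_tray: fixed green open tray for sound knobs, 120 x 120 mm outside, 30 mm high, walls 4 mm, floor 4 mm; the origin is the centre of its underside
- red_tray: fixed red open tray for bad knobs, same size; the origin is the centre of its underside
- mug: white ceramic mug, 80 mm across, 90 mm high, in the crate; leave alone
- shoe_horn: stainless shoe horn, 190 mm long, lying in the crate; leave alone
- scraper: blue plastic scraper, 150 mm long, lying in the crate; leave alone
- shoe_brush: wooden shoe brush, 150 x 55 x 46 mm, on the table; leave alone
- polish_tin: round red tin, 72 mm across, 26 mm high, on the table; leave alone
- spray_bottle: bottle, 60 mm across, 170 mm high, on the table; leave alone
Not all that is in view belongs to the job. Leave any pink or purple look-alike of the part that bears knob_2_mid alone.

How it is judged (in metres and radians):
On the way:
1. the knob from the cork coaster has been turned on the gauge until it rests against the stop dogs (with at least 1.5 N) (((contact force between knob_1 and gauge_dogs above 1.5 N and horizontal distance between knob_1_mid and gauge_flange below 0.004 m and z of knob_1_mid in the frame of gauge_flange below 0.0405 m and angle between knob_1_mid's own z axis and vertical below 0.12 rad and (horizontal distance between knob_2_mid and slate_coaster below 0.025 m and angle between knob_2_mid's own z axis and vertical below 0.1 rad)) or (contact force between knob_2 and gauge_dogs above 1.5 N and horizontal distance between knob_2_mid and gauge_flange below 0.004 m and z of knob_2_mid in the frame of gauge_flange below 0.0405 m and angle between knob_2_mid's own z axis and vertical below 0.12 rad and (horizontal distance between knob_1_mid and slate_coaster below 0.025 m and angle between knob_1_mid's own z axis and vertical below 0.1 rad)))), for 0.1 s.
At the end, for the whole second after the job is handed in: The checked knob stands upright (within 6 degrees) and at rest on a tray floor, its axis over 15 mm inside the edges: the green tray if it went fully home (tell-tale pin down over 1 mm), else the red one; the other knob stands within 25 mm of the blue coaster's centre ((((horizontal distance between knob_2_mid and slate_coaster below 0.025 m and angle between knob_2_mid's own z axis and vertical below 0.1 rad) and (((x of knob_1_mid in the frame of green_tray between -0.045 and 0.045 m and y of knob_1_mid in the frame of green_tray between -0.045 and 0.045 m and z of knob_1_mid in the frame of green_tray below 0.042 m and angle between knob_1_mid's own z axis and vertical below 0.1 rad and linear speed of knob_1 below 0.03 m/s) and value of joint tell above 0.001 m) or ((x of knob_1_mid in the frame of red_tray between -0.045 and 0.045 m and y of knob_1_mid in the frame of red_tray between -0.045 and 0.045 m and z of knob_1_mid in the frame of red_tray below 0.042 m and angle between knob_1_mid's own z axis and vertical below 0.1 rad and linear speed of knob_1 below 0.03 m/s) and value of joint tell below 0.001 m))) or ((horizontal distance between knob_1_mid and slate_coaster below 0.025 m and angle between knob_1_mid's own z axis and vertical below 0.1 rad) and (((x of knob_2_mid in the frame of green_tray between -0.045 and 0.045 m and y of knob_2_mid in the frame of green_tray between -0.045 and 0.045 m and z of knob_2_mid in the frame of green_tray below 0.042 m and angle between knob_2_mid's own z axis and vertical below 0.1 rad and linear speed of knob_2 below 0.03 m/s) and value of joint tell above 0.001 m) or ((x of knob_2_mid in the frame of red_tray between -0.045 and 0.045 m and y of knob_2_mid in the frame of red_tray between -0.045 and 0.045 m and z of knob_2_mid in the frame of red_tray below 0.042 m and angle between knob_2_mid's own z axis and vertical below 0.1 rad and linear speed of knob_2 below 0.03 m/s) and value of joint tell below 0.001 m))))); the robot touches nothing.
It fails at once if the knob is forced on the gauge: more than 30 N between knob and gauge (contact force between any of knob_1, knob_2 and gauge above 30 N).
It fails at once if the other knob is disturbed as well (both knobs moved more than 30 mm) (distance of each of knob_1_mid, knob_2_mid from where it was at the start of the episode above 0.03 m).
It fails at once if a bystander is moved more than 30 mm (distance of any of mug, shoe_horn, scraper, shoe_brush, polish_tin, spray_bottle from where it was at the start of the episode above 0.03 m).
It also fails if it takes over 72 s, if anything falls off the work surface, if the arm or the gripper's body presses on something with over 40 N, if the wrist force passes 120 N, or if a joint passes its speed limit or range.

## Working session

There is one attempt and no reset: what is moved stays moved. The work goes in short steps, Python scripts to look and compute and a tool call to move; the robot and the scene stay as the last step left them, time stands still between calls to the robot, and variables do not carry over. Pictures are saved under pics/ and viewed, at most 10 in all, crops included, and the job is handed in when it is done.

Besides the shell and the picture viewer there is one more tool, called after "Request:" by a JSON object that holds its "method" and its "body". arm_command: Moves the arm, as the interface text tells. Its arguments: {"type":"object","properties":{"steps":{"type":"array","items":{"type":"array","items":{"type":"number"}}},"force":{"type":"number"}},"required":["steps"]}

```bash
mkdir -p pics; cat > h.py <<'E'
import numpy as np, cv2
from cell import monitor, imaging, job, find_in, trace
def ray(c,uv):
    n=cv2.undistortPoints(np.array([[uv]],float),c["mtx"],np.array(c["D"],float))[0,0]
    V=np.array(c["view"]);R=V[:3,:3];t=V[:3,3]
    return -R.T@t, R.T@np.array([n[0],n[1],1.])
def onz(c,uv,z):
    o,d=ray(c,uv); return o+d*(z-o[2])/d[2]
def px(c,p):
    V=np.array(c["view"]);r=cv2.Rodrigues(V[:3,:3])[0]
    return cv2.projectPoints(np.array([p],float),r,V[:3,3].copy(),c["mtx"],np.array(c["D"],float))[0][0,0]
def save(n,im): cv2.imwrite(n,cv2.cvtColor(im,cv2.COLOR_RGB2BGR))
E
python3 - <<'E'
from h import *
print(monitor.read_state())
for n in("top","scene"):
    c=imaging.camera(n); save(f"pics/{n}0.png",c["img"]); print(n,onz(c,(280,210),0),ray(c,(280,210)))
    for t,z in(("knob_1_mid",31),("cork_coaster",6),("slate_coaster",6),("green_tray",30),("red_tray",30)):
        for f in find_in(c,t)[:4]: print(n,t,round(f["p"],2),np.round(f["rect"],1),np.round(onz(c,f["rect"][:2],z)))
E
```

```text
{'clock': 0.0, 'joints': array([ 1.24239491e+00,  3.00465014e-01,  1.52161006e+00, -1.14485020e-05,
        1.32073739e+00, -6.66079267e-02]), 'qd': array([-0.00097103,  0.00186871, -0.00012307, -0.00057061,  0.00034322,
       -0.00022754]), 'effort': array([-7.03333135e-04, -5.31807590e+01, -3.52733767e+01,  7.07564154e-02,
        2.44054024e-02, -9.25837071e-05]), 'eef_pos': array([142.27226349, 531.00848415, 223.87740939]), 'eef_rot': array([-3.14037481e+00, -7.01246686e-05,  2.87980196e+00]), 'wrist_force': array([ 0.36432439, -0.26381427,  0.33084515]), 'moment': array([-0.01121949,  0.03207814, -0.03452406]), 'finger_force': 0.0, 'finger_gap': 94.11324776480272}
top [621.98491262  83.82441268   0.        ] (array([ 349.64328135,   70.46248676, 1271.79702428]), array([ 0.20938978,  0.01027331, -0.97782074]))
top knob_1_mid 0.91 [410.9 268.7  24.1  18.4] [ 465. -247.   31.]
top cork_coaster 0.79 [411.2 217.9  29.8  25.3] [ 601. -260.    6.]
top slate_coaster 0.64 [401.8 267.9  30.4  32.5] [ 470. -230.    6.]
top slate_coaster 0.34 [386.2 156.4  26.1  28.1] [ 769. -201.    6.]
top green_tray 0.75 [220.6 207.8  44.7  48.3] [621. 236.  30.]
top green_tray 0.28 [219.2 284.9  54.5  57.5] [424. 234.  30.]
top red_tray 0.71 [218.2 285.5  52.   55.4] [423. 236.  30.]
top red_tray 0.21 [152.4 214.4  25.1  57.1] [603. 413.  30.]
scene [537.81403411  45.62460059   0.        ] (array([1409.30498988,   25.42498691, 1152.13781217]), array([-0.60321467,  0.01398145, -0.79746832]))
scene knob_1_mid 0.53 [183.6 184.5  17.4  24. ] [ 451. -243.   31.]
scene cork_coaster 0.5 [174.4 232.6  32.6  21.8] [ 610. -261.    6.]
scene slate_coaster 0.65 [187.6 197.8  27.6  18.8] [ 483. -232.    6.]
scene green_tray 0.94 [349.1 227.2  52.3  37.7] [630. 237.  30.]
scene red_tray 0.58 [339.9 178.2  53.3  34.6] [448. 231.  30.]
```

View pics/top0.png

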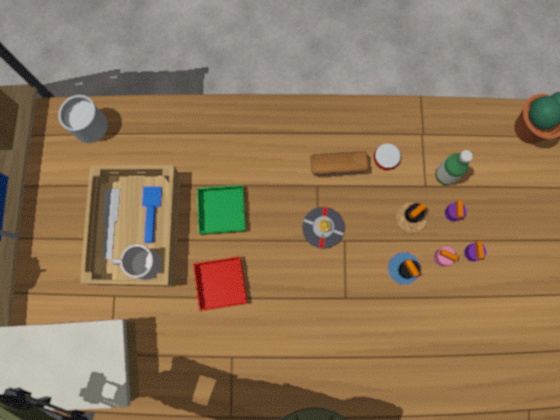

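View pics/scene0.png

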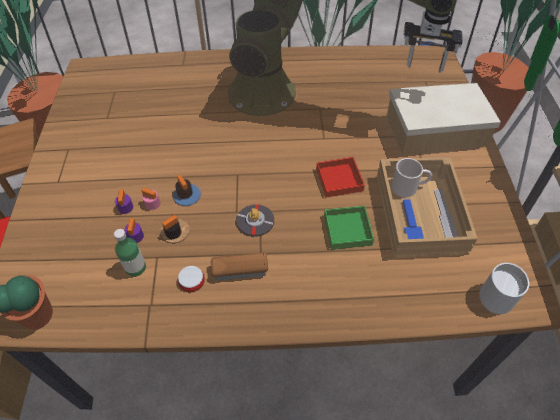

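```bash
cat > m.py <<'E'
from h import *
def comp(c,mask,ctr,r,label):
    yy,xx=np.mgrid[:420,:560]; m=mask&((xx-ctr[0])**2+(yy-ctr[1])**2<r*r)
    return np.argwhere(m)[:,::-1].astype(float)
def fit(pts):
    m=pts.mean(0); w,v=np.linalg.eigh(np.cov((pts-m)[:,:2].T)); d=v[:,1]; return m,np.degrees(np.arctan2(d[1],d[0]))%180, np.sqrt(w)
def hsv(c): return cv2.cvtColor(c["img"],cv2.COLOR_RGB2HSV).astype(int)
E
python3 - <<'E'
from m import *
ims=[]
for n,kc,gc,box in(("top",(416,212),(323,228),(290,140,200,150)),("scene",(172,226),(255,219),(100,160,200,150))):
    c=imaging.camera(n);H=hsv(c);h,s,v=H[...,0],H[...,1],H[...,2]
    x,y,w,hh=box; cr=cv2.resize(c["img"][y:y+hh,x:x+w],None,fx=4,fy=4,interpolation=cv2.INTER_CUBIC); ims.append(cr); save(f"pics/{n}c.png",cr)
    p=comp(c,(h>4)&(h<16)&(s>225)&(v>120),kc,16,'')
    P=np.array([onz(c,q,65) for q in p]); print(n,"bar",len(P),fit(P))
    p=comp(c,(s<60)&(v>130),gc,24,'');P=np.array([onz(c,q,10) for q in p]);g=onz(c,gc,10)
    d=np.hypot(*(P-g)[:,:2].T);P=P[(d>32)]
    print(n,"white",len(P),fit(P))
    p=comp(c,((h<4)|(h>176))&(s>170)&(v>90),gc,24,'');P=np.array([onz(c,q,10) for q in p]); print(n,"red",len(P),fit(P))
    p=comp(c,(v<95)&(s<120),gc,26,'')
    hull=cv2.convexHull(p.astype(np.float32));hp=np.array([onz(c,q,10) for q in hull[:,0]]).astype(np.float32)
    print(n,"disk",len(p),cv2.minEnclosingCircle(hp[:,:2]))
    for t in("gauge_flange","gauge_tip","gauge_white","gauge_red","tell"):
        for f in find_in(c,t)[:2]: print(t,round(f["p"],2),np.round(f["rect"],1))
    p=px(c,(600,-255,6)); print(p)
E
```

```text
top bar 18 (array([ 606.03505065, -260.48995247,   65.        ]), np.float64(126.34509886392998), array([ 5.91440288, 13.86659717]))
top white 45 (array([577.06371928, -25.28547559,  10.        ]), np.float64(70.10285565705466), array([ 2.04346153, 43.33210246]))
top red 56 (array([573.01063428, -27.15500799,  10.        ]), np.float64(173.79832786069286), array([ 2.68690805, 42.36745468]))Traceback (most recent call last):
  File "<stdin>", line 14, in <module>
cv2.error: OpenCV(4.12.0) /io/opencv/modules/imgproc/src/shapedescr.cpp:201: error: (-215:Assertion failed) count >= 0 && (depth == CV_32F || depth == CV_32S) in function 'minEnclosingCircle'
```

View pics/topc.png

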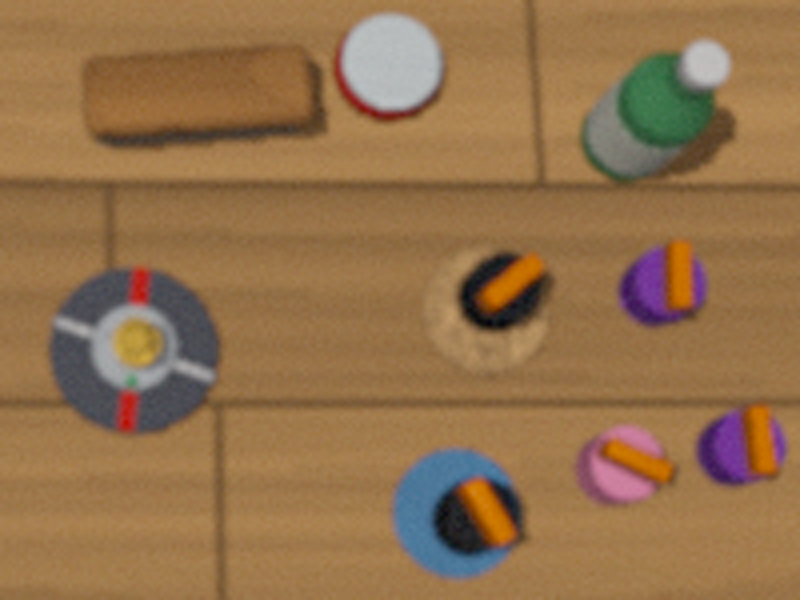

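```bash
python3 - <<'E'
from m import *
for n,kc,gc in(("top",(416,212),(323,228)),("scene",(172,226),(255,219))):
    c=imaging.camera(n);H=hsv(c);h,s,v=H[...,0],H[...,1],H[...,2]
    p=comp(c,(h>4)&(h<16)&(s>225)&(v>110),kc,16,'')
    P=np.array([onz(c,q,63) for q in p]); print(n,"bar",len(P),fit(P))
    p=comp(c,(s<60)&(v>130),gc,24,'');P=np.array([onz(c,q,10) for q in p]);g=onz(c,gc,10)
    d=np.hypot(*(P-g)[:,:2].T);P=P[(d>32)]
    print(n,"white",len(P),fit(P))
    p=comp(c,((h<4)|(h>176))&(s>170)&(v>90),gc,24,'');P=np.array([onz(c,q,10) for q in p]); print(n,"red",len(P),fit(P))
    for b in find_in(c,"spray_bottle")[:1]:
        r=b["rect"];print("bottle",r,onz(c,(r[0],r[1]+r[3]/2),0),onz(c,(r[0],r[1]-r[3]/2),170))
    for t in("green_tray","red_tray"):
        m=trace(c,t)[0]["region"]; P=np.array([onz(c,q,20) for q in np.argwhere(m)[:,::-1].astype(float)]).astype(np.float32)
        print(n,t,cv2.minAreaRect(P[:,:2]))
E
```

```text
top bar 23 (array([ 607.28299044, -260.25010781,   63.        ]), np.float64(124.99676500191573), array([ 6.09680421, 13.83675918]))
top white 47 (array([576.8808556 , -25.54359229,  10.        ]), np.float64(70.18729917088447), array([ 2.06352911, 43.67370486]))
top red 56 (array([572.54518754, -27.28944773,  10.        ]), np.float64(173.58852543789536), array([ 2.64076935, 42.55159106]))
bottle [452.8, 168.2, 37.5, 36.7] [ 688.26529786 -381.34211196    0.        ] [ 733.3733649  -328.04362688  170.        ]Traceback (most recent call last):
  File "<stdin>", line 14, in <module>
cv2.error: OpenCV(4.12.0) /io/opencv/modules/imgproc/src/convhull.cpp:143: error: (-215:Assertion failed) total >= 0 && (depth == CV_32F || depth == CV_32S) in function 'convexHull'
```

Request:
{"method": "arm_command", "body": {"steps": [[0.65, -653, -643, 0, 129], [0.65, -653, -643, 0, 129], [0.65, -653, -643, 0, 129], [0.65, -653, -643, 0, 129], [0.65, -653, -643, 0, 129], [0.65, -653, -643, 0, 129], [0.65, -653, -643, 0, 129], [0.65, -653, -643, 0, 129], [0.65, -653, -643, 0, 129], [0.65, -653, -643, 0, 129], [0.65, -653, -643, 0, 129], [0.65, -653, -643, 0, 129], [0.65, -653, -643, 0, 129], [0.65, -653, -643, 0, 129], [0.65, -653, -643, 0, 129], [0.65, -653, -643, 0, 129], [0.65, -653, -643, 0, 129], [0.65, -653, -643, 0, 129], [0.65, -653, -643, 0, 129]], "force": 5}}

```text
clock: 3.18
eef_pos: [606.7, -258.1, 225.0]
eef_rot: [3.141, -0.0, 0.629]
wrist_force: [-0.5, 0.1, -0.2]
finger_gap: 60.9
finger_force: 0.0
```

```bash
python3 - <<'E'
from m import *
s=monitor.read_state();print(s["clock"],s["eef_pos"],np.degrees(s["eef_rot"]),s["finger_gap"])
c=imaging.camera("scene");save("pics/s1.png",cv2.resize(c["img"][140:290,90:290],None,fx=4,fy=4,interpolation=cv2.INTER_CUBIC))
H=hsv(c);h,s,v=H[...,0],H[...,1],H[...,2]
kc,gc=(172,226),(255,219)
p=comp(c,(h>4)&(h<16)&(s>225)&(v>110),kc,16,'');P=np.array([onz(c,q,60) for q in p]);print("bar",len(P),fit(P))
p=comp(c,((h<4)|(h>176))&(s>170)&(v>90),gc,24,'');P=np.array([onz(c,q,10) for q in p]); print("red",len(P),fit(P))
print(px(c,(606,-260,69)),px(c,(574.5,-26.5,10)))
for t in("green_tray","red_tray"):
    m=trace(c,t)[0]["region"]; P=np.array([onz(c,q,20)[:2] for q in np.argwhere(m)[:,::-1].astype(float)],np.float32)
    print(t,cv2.minAreaRect(P))
b=find_in(c,"spray_bottle")[0]["rect"];print(b,onz(c,(b[0],b[1]+b[3]/2),0))
E
```

```text
3.175 [ 606.65710098 -258.08001933  225.0348505 ] [ 1.79966155e+02 -1.76755321e-02  3.60512482e+01] 60.91073308580099m.py:6: RuntimeWarning: Mean of empty slice.
  m=pts.mean(0); w,v=np.linalg.eigh(np.cov((pts-m)[:,:2].T)); d=v[:,1]; return m,np.degrees(np.arctan2(d[1],d[0]))%180, np.sqrt(w)
  ret = ret.dtype.type(ret / rcount)
Traceback (most recent call last):
  File "m.py", line 6, in fit
    m=pts.mean(0); w,v=np.linalg.eigh(np.cov((pts-m)[:,:2].T)); d=v[:,1]; return m,np.degrees(np.arctan2(d[1],d[0]))%180, np.sqrt(w)
                                             ~~~~~~~^^^^^^
IndexError: too many indices for array: array is 1-dimensional, but 2 were indexed
```

View pics/s1.png

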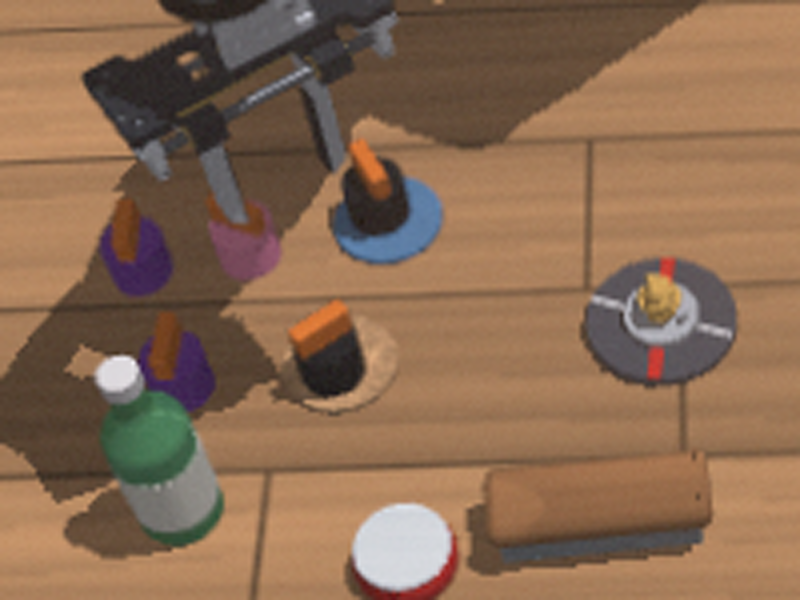

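```bash
python3 - <<'E'
from m import *
c=imaging.camera("scene")
H=hsv(c);h,s,v=H[...,0],H[...,1],H[...,2]
kc,gc=(171,222),(255,219)
print(H[222,165:177].tolist())
p=comp(c,(h>3)&(h<16)&(s>190)&(v>185),kc,11,'');P=np.array([onz(c,q,69) for q in p]);print("bartop",len(P),P.size and fit(P))
p=comp(c,((h<4)|(h>176))&(s>170)&(v>90),gc,24,'');P=np.array([onz(c,q,10) for q in p]); print("red",len(P),P.size and fit(P))
print(px(c,(606,-260,69)),px(c,(574.5,-26.5,10)))
for t in("green_tray","red_tray"):
    m=trace(c,t)[0]["region"]; P=np.array([onz(c,q,20)[:2] for q in np.argwhere(m)[:,::-1].astype(float)],np.float32)
    print(t,cv2.minAreaRect(P))
print(onz(c,(135,271),0))
E
```

```text
[[12, 190, 221], [12, 190, 222], [12, 188, 221], [12, 186, 213], [11, 185, 170], [12, 179, 148], [12, 187, 131], [11, 177, 131], [11, 175, 130], [12, 182, 130], [11, 183, 128], [12, 171, 128]]
bartop 11 (array([ 609.09062279, -264.24654744,   69.        ]), np.float64(130.7518825841476), array([ 2.97784193, 10.34257654]))
red 25 (array([587.4891056, -30.0019496,  10.       ]), np.float64(173.84648931169284), array([ 2.32746205, 41.72986421]))
[170.71049077 218.58704602] [255.5618694  218.91836868]
green_tray ((620.6671142578125, 237.46786499023438), (142.5323486328125, 127.92080688476562), 3.977987289428711)
red_tray ((430.6035461425781, 234.40182495117188), (141.998779296875, 128.22250366210938), 9.282336235046387)
[ 730.44823189 -362.05339329    0.        ]
```

Request:
{"method": "arm_command", "body": {"steps": [[0.65, -1, 1.5, 50, -1], [0.65, -1, 1.5, 100, -1], [0.65, -1, 1.5, 135, -1], [0.65, -1, 1.5, 150, -1], [0.65, -1, 1.5, 158, -1], [0.65, -1, 1.5, 158, -1], [0.4, -1, 1.5, 158, -1], [0.4, -1, 1.5, 158, -1], [0.4, -1, 1.5, 158, -1], [0.4, -1, 1.5, 158, -1], [0.4, -1, 1.5, 158, -1]], "force": 5}}

```text
clock: 4.75
eef_pos: [607.1, -260.9, 67.4]
eef_rot: [3.14, -0.001, 0.646]
wrist_force: [-0.4, -0.7, 5.2]
finger_gap: 43.8
finger_force: 5.0
```

Request:
{"method": "arm_command", "body": {"steps": [[0.65, 0, 0, 0, 0], [0.65, 0, 0, 0, 0], [0.65, 0, 0, -1, -10], [0.65, 0, 0, -1, -20], [0.65, 0, 0, -1, -30], [0.65, 0, 0, -1, -40], [0.65, 0, 0, -1, -50], [0.65, 0, 0, -1, -60], [0.65, 0, 0, -1, -70], [0.65, 0, 0, -1, -80], [0.65, 0, 0, -1, -90], [0.65, 0, 0, -1, -90], [0.1, 0, 0, -1, -90], [0.1, 0, 0, -1, -90], [0.1, 0, 0, -1, -90], [0.1, 0, 0, -1, -90], [0.1, 0, 0, -1, -90], [0.1, 0, 0, -1, -90]], "force": 15}}

```text
clock: 7.0
eef_pos: [606.8, -260.7, 67.4]
eef_rot: [3.142, 0.0, 2.216]
wrist_force: [0.7, -0.7, -0.3]
finger_gap: 13.9
finger_force: 15.0
```

```bash
python3 -c "
from h import *
print(monitor.read_state())"
```

```text
{'clock': 7.0, 'joints': array([-4.61199954e-01,  6.95923283e-01,  1.31511838e+00, -5.28263796e-06,
        1.13053814e+00, -1.10681643e+00]), 'qd': array([-0.00360319,  0.00053269, -0.00042484, -0.00052439,  0.0003223 ,
        0.00017778]), 'effort': array([-5.02736354e-02, -7.11972713e+01, -3.22806144e+01, -5.29249519e-03,
        1.07632228e-01,  3.68519235e-03]), 'eef_pos': array([ 606.75234825, -260.65323338,   67.41512459]), 'eef_rot': array([3.14159118e+00, 1.36264529e-05, 2.21641506e+00]), 'wrist_force': array([ 0.65677585, -0.69002376, -0.30079923]), 'moment': array([-0.02715751, -0.00401615,  0.05331477]), 'finger_force': 14.99347373843193, 'finger_gap': 13.937424023455387}
```

```bash
python3 - <<'E'
from m import *
from scipy.optimize import least_squares
yy,xx=np.mgrid[:420,:560]
for n,gc in(("top",(323,228)),("scene",(255,219))):
    c=imaging.camera(n);H=hsv(c);h,s,v=H[...,0],H[...,1],H[...,2]
    near=(xx-gc[0])**2+(yy-gc[1])**2<26**2
    wood=(h>6)&(h<20)&(s>100)
    core=(xx-gc[0])**2+(yy-gc[1]+4)**2<14**2
    m=((~wood|core)&near).astype(np.uint8)
    m=cv2.morphologyEx(m,cv2.MORPH_OPEN,np.ones((3,3)))
    P=np.argwhere(m)[:,::-1]; cen=P.mean(0)
    a=np.linspace(0,2*np.pi,60,endpoint=False)
    def mod(p):
        pts=np.array([px(c,(p[0]+55*np.cos(t),p[1]+55*np.sin(t),z)) for z in(0,10) for t in a],np.float32)
        hu=cv2.convexHull(pts);M=cv2.moments(hu);return np.array([M["m10"]/M["m00"],M["m01"]/M["m00"]]),M["m00"]
    r=least_squares(lambda p:mod(p)[0]-cen,[575,-27],diff_step=1e-3)
    print(n,"disc",r.x,"area",len(P),mod(r.x)[1])
    L=[]
    for nm,mk in(("white",(s<70)&(v>120)),("red",((h<4)|(h>176))&(s>150)&(v>80))):
        P=np.array([onz(c,q,10)[:2] for q in np.argwhere(mk&near)[:,::-1].astype(float)]);d=np.linalg.norm(P-r.x,axis=1);P=P[(d>33)&(d<52)]
        u=(P-r.x)[:,0]>0 if nm=="red" else (P-r.x)[:,1]>0
        A,B=P[u].mean(0),P[~u].mean(0); print(nm,u.sum(),(~u).sum(),np.degrees(np.arctan2(*(A-B)[::-1])),A,B); L.append((A,A-B))
    t=np.linalg.solve(np.array([L[0][1],-L[1][1]]).T,L[1][0]-L[0][0]); print("cross",L[0][0]+t[0]*L[0][1])
    save(f"pics/m{n}.png",m*255)
E
```

```text
top disc [576.11921846 -27.68532723] area 1412 1419.0798792704009
white 27 28 69.91536151616408 [590.51985724  12.07880916] [561.44274534 -67.44419127]
red 28 29 -6.065891664470493 [617.61721468 -31.97834676] [534.02147528 -23.09486937]
cross [576.02666024 -27.55863886]
scene disc [571.1328595  -29.36183087] area 1038 981.794407383888
white 17 14 76.30522050647825 [576.97649806   7.74570495] [558.14238045 -69.54555558]
red 18 11 -6.110716920522988 [612.7117936  -33.15382563] [527.6786705  -24.05031926]
cross [568.17215108 -28.38548472]
```

Request:
{"method": "arm_command", "body": {"steps": [[0.1, 0, 0, -30, 0], [0.1, 0, 0, -60, 0], [0.1, 30, 17, -60, 8], [0.1, 70, 40, -60, 17], [0.1, 120, 68, -60, 27], [0.1, 165, 93, -60, 37], [0.1, 190, 107, -60, 47], [0.1, 204.7, 115.4, -60, 57], [0.1, 204.7, 115.4, -60, 57], [0.1, 204.7, 115.4, -60, 57], [0.1, 204.7, 115.4, -60, 57]], "force": 30}}

```text
clock: 8.48
eef_pos: [575.8, -28.5, 127.4]
eef_rot: [-3.142, 0.0, 1.223]
wrist_force: [-0.1, -0.4, -0.8]
finger_gap: 13.6
finger_force: 30.0
```

```bash
python3 - <<'E'
from m import *
s=monitor.read_state();e=s["eef_pos"];print(e,np.degrees(s["eef_rot"]),s["wrist_force"],s["moment"])
ims=[]
for n in("top","scene"):
    c=imaging.camera(n)
    # centre of skirt bottom expected and tip
    a=px(c,(e[0],e[1],e[2]-61.4));b=px(c,(576,-27.7,47));print(n,a,b)
    u,w=b; x,y=int(u)-50,int(w)-55
    im=cv2.resize(c["img"][y:y+110,x:x+100],None,fx=4,fy=4,interpolation=cv2.INTER_CUBIC)
    for z,col in((e[2]-61.4,(0,255,255)),(e[2]-61.4+39,(0,255,255)),):
        for t in np.linspace(0,6.283,40):
            q=(px(c,(e[0]+23.5*np.cos(t),e[1]+23.5*np.sin(t),z))-[x,y])*4; cv2.circle(im,(int(q[0])+2,int(q[1])+2),1,col,-1)
    for t in np.linspace(0,6.283,60):
        q=(px(c,(576+55*np.cos(t),-27.7+55*np.sin(t),10))-[x,y])*4; cv2.circle(im,(int(q[0])+2,int(q[1])+2),1,(255,0,255),-1)
    ims.append(im)
save("pics/g1.png",np.hstack(ims))
E
```

```text
[575.77582248 -28.53972559 127.36864059] [-1.79996038e+02  5.80669190e-03  7.00819163e+01] [-0.10300532 -0.3972315  -0.79085981] [-0.09253494  0.05080513  0.02374139]
top [325.10287451 222.85359818] [324.16647731 224.15648268]
scene [253.82348119 207.56176046] [254.4785466  211.67717249]
```

View pics/g1.png

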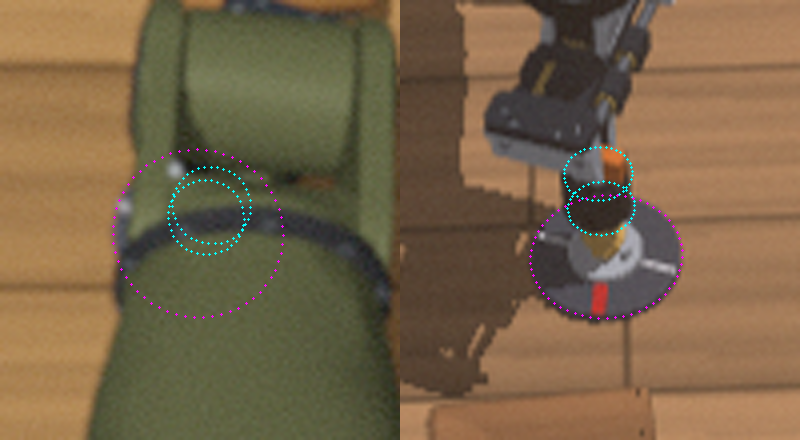

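```bash
python3 - <<'E'
from m import *
c=imaging.camera("scene");g=c["img"].mean(2)
e=monitor.read_state()["eef_pos"]
for z in (70,76,82):
    L=px(c,(e[0],e[1]-23.5,z));R=px(c,(e[0],e[1]+23.5,z));r=int(round(L[1]));print(r,L,R,np.round(g[r,int(L[0])-5:int(R[0])+7]).astype(int),int(L[0])-5)
for x in(576,):
    L=px(c,(x,-82.7,10));R=px(c,(x,27.3,10));r=int(round(L[1]));print(r,L,R,np.round(g[r,int(L[0])-6:int(L[0])+5]).astype(int),int(L[0])-6,np.round(g[r,int(R[0])-5:int(R[0])+6]).astype(int),int(R[0])-5)
E
```

```text
207 [245.46829746 206.9794497 ] [262.25146024 206.36444525] [ 96  97 101 127  99  47  42  41  41  44  45  44  43  41  46  46  44  48
  45  47  48  56  85  85  85  89  98 108 118] 240
206 [245.32393019 205.67062478] [262.16574136 205.05330547] [126 126 125 126 119  41  40  41  43  41  47  44  47  46  47  46  42  45
  46  44  45  56  84  88 100 111 119 126 126] 240
204 [245.17863861 204.35262309] [262.07946657 203.73296869] [125 127 127 125  95  44  39  39  44  40  47  44  49  51  51  45  53  47
  56  43  43  73 125 127 128 126 129 127 128] 240
220 [236.18570926 220.04271364] [274.13522708 218.65511214] [70 71 68 70 67 73 65 53 49 53 57] 230 [ 85  83  88  86  89 111 124 125 125 123 124] 269
```

```bash
python3 - <<'E'
from m import *
c=imaging.camera("scene");g=c["img"].astype(int)
e=monitor.read_state()["eef_pos"];zb=e[2]-61.4
a=np.linspace(-np.pi,np.pi,200)
def near(cx,cy,r,z,col):
    P=np.array([px(c,(cx+r*np.cos(t),cy+r*np.sin(t),z)) for t in np.linspace(-1.3,1.3,200)])
    return np.interp(col,P[:,0],P[:,1])
for col in(247,249,257,259):
    q=near(e[0],e[1],23.5,zb,col+0.9);r=int(round(q));print("knob",col,round(q,2),r-4,g[r-4:r+6,col].mean(1).astype(int))
for col in(243,247,262,266):
    q=near(576.1,-27.6,55,0,col);q1=near(576.1,-27.6,55,10,col);r=int(round(q));print("disc",col,round(q1,2),round(q,2),r-5,g[r-5:r+6,col].mean(1).astype(int))
# flange ellipse: light grey
q=near(576.1,-27.6,27,16,255);r=int(q);print("flange",q,r-4,g[r-4:r+6,255].tolist())
E
```

```text
knob 247 212.37 208 [43 38 42 42 57 76 91 93 93 92]
knob 249 213.55 210 [42 45 44 66 83 84 90 92 92 95]
knob 257 213.36 209 [ 42  46  46  48  71  85  84 105 100  97]
knob 259 212.13 208 [ 47  47  44  86 135 155 157 145 131 154]
disc 243 231.88 233.7 229 [ 85  83  74  53  59 108 127 126 128 125 121]
disc 247 233.85 235.74 231 [ 81  87  69  54  65 110 123 121 122 119 114]
disc 262 233.87 235.9 231 [ 84  84  69  59 106 126 124 124 121 116 115]
disc 266 232.04 234.09 229 [ 86  83  80  68 106 125 126 124 126 125 119]
flange 225.79700989471763 221 [[103, 94, 90], [151, 149, 156], [171, 170, 178], [173, 172, 180], [140, 137, 143], [113, 91, 92], [165, 66, 63], [192, 57, 53], [175, 61, 55], [166, 65, 59]]
```

Request:
{"method": "arm_command", "body": {"steps": [[0.1, 1.2, -0.2, 8, 0], [0.1, 1.2, -0.2, 14, 0], [0.1, 1.2, -0.2, 18, 0], [0.1, 1.2, -0.2, 20, 0], [0.1, 1.2, -0.2, 22, 0], [0.1, 1.2, -0.2, 22, 0]]}}

```text
clock: 9.43
eef_pos: [575.9, -26.5, 105.4]
eef_rot: [3.142, -0.0, 1.222]
wrist_force: [0.0, -1.1, -0.7]
finger_gap: 13.8
finger_force: 30.0
```

Request:
{"method": "arm_command", "body": {"steps": [[0.1, 0, 0, 1, 0], [0.1, 0, 0, 2, 0], [0.1, 0, 0, 3, 0], [0.1, 0, 0, 4, 0], [0.1, 0, 0, 4, 0]]}}

```text
clock: 10.05
eef_pos: [575.9, -26.5, 101.3]
eef_rot: [-3.141, 0.0, 1.222]
wrist_force: [0.3, -0.4, -0.9]
finger_gap: 13.8
finger_force: 30.0
```

Request:
{"method": "arm_command", "body": {"steps": [[0.1, 0, 0, 1, 0], [0.1, 0, 0, 2, 0], [0.1, 0, 0, 3, 0], [0.1, 0, 0, 3, 0]]}}

```text
clock: 10.55
eef_pos: [575.9, -26.5, 98.3]
eef_rot: [-3.141, 0.0, 1.222]
wrist_force: [0.4, 0.6, -0.2]
finger_gap: 13.3
finger_force: 30.0
```

Request:
{"method": "arm_command", "body": {"steps": [[0.1, 0, 0, 1, 0], [0.1, 0, 0, 2, 0], [0.1, 0, 0, 3, 0], [0.1, 0, 0, 3, 0]]}}

```text
clock: 11.05
eef_pos: [575.9, -26.5, 95.4]
eef_rot: [-3.141, 0.0, 1.222]
wrist_force: [-0.0, -0.1, -0.9]
finger_gap: 13.8
finger_force: 30.0
```

Request:
{"method": "arm_command", "body": {"steps": [[0.1, 0, 0, 1, 0], [0.1, 0, 0, 2, 0], [0.1, 0, 0, 3, 0], [0.1, 0, 0, 3, 0]]}}

```text
clock: 11.55
eef_pos: [575.9, -26.5, 92.3]
eef_rot: [-3.141, 0.0, 1.222]
wrist_force: [-0.5, 0.3, -0.1]
finger_gap: 13.8
finger_force: 30.0
```

Request:
{"method": "arm_command", "body": {"steps": [[0.1, 0, 0, 1, 0], [0.1, 0, 0, 2, 0], [0.1, 0, 0, 3, 0], [0.1, 0, 0, 4, 0], [0.1, 0, 0, 4, 0]]}}

```text
clock: 12.18
eef_pos: [575.9, -26.5, 88.4]
eef_rot: [-3.141, 0.0, 1.222]
wrist_force: [0.1, 0.6, -1.3]
finger_gap: 13.7
finger_force: 30.0
```

Request:
{"method": "arm_command", "body": {"steps": [[0.1, 0, 0, 0.5, 0], [0.1, 0, 0, 1, 0], [0.1, 0, 0, 1.5, 0], [0.1, 0, 0, 2, 0], [0.1, 0, 0, 2, 0]]}}

```text
clock: 12.8
eef_pos: [575.9, -26.5, 86.4]
eef_rot: [-3.142, -0.0, 1.222]
wrist_force: [-0.7, -0.2, -0.4]
finger_gap: 13.3
finger_force: 30.0
```

Request:
{"method": "arm_command", "body": {"steps": [[0.1, 0, 0, 0.4, 0], [0.1, 0, 0, 0.8, 0], [0.1, 0, 0, 1, 0], [0.1, 0, 0, 1, 0]]}}

```text
clock: 13.3
eef_pos: [576.0, -26.5, 85.5]
eef_rot: [3.142, 0.0, 1.222]
wrist_force: [-0.0, 0.1, -1.0]
finger_gap: 13.8
finger_force: 30.0
```

Request:
{"method": "arm_command", "body": {"steps": [[0.1, 0, 0, 0.2, 0], [0.1, 0, 0, 0.4, 0], [0.1, 0, 0, 0.4, 0]]}}

```text
clock: 13.68
eef_pos: [575.9, -26.5, 85.0]
eef_rot: [-3.142, -0.0, 1.222]
wrist_force: [-0.2, 0.7, -0.9]
finger_gap: 13.6
finger_force: 30.0
```

Request:
{"method": "arm_command", "body": {"steps": [[0.1, 0, 0, 0.2, 0], [0.1, 0, 0, 0.4, 0], [0.1, 0, 0, 0.4, 0]]}}

```text
clock: 14.05
eef_pos: [576.0, -26.5, 84.8]
eef_rot: [3.141, -0.0, 1.222]
wrist_force: [0.2, 0.1, 0.7]
finger_gap: 14.0
finger_force: 30.0
```

Request:
{"method": "arm_command", "body": {"steps": [[0.1, 0, 0, 0.2, 0], [0.1, 0, 0, 0.4, 0], [0.1, 0, 0, 0.4, 0]]}}

```text
clock: 14.42
eef_pos: [576.1, -26.6, 84.6]
eef_rot: [3.141, -0.0, 1.222]
wrist_force: [-2.4, 0.2, 5.3]
finger_gap: 13.9
finger_force: 30.0
```

Request:
{"method": "arm_command", "body": {"steps": [[0.1, 0, 0, -0.6, 0], [0.1, 0, 0, -1.1, 0], [0.1, 0, 0, -1.1, 4], [0.1, 0, 0, -1.1, 8], [0.1, 0, 0, -1.1, 12], [0.1, 0, 0, -1.0, 15], [0.1, 0, 0, -0.9, 16], [0.1, 0, 0, -0.9, 16]]}}

```text
clock: 15.42
eef_pos: [575.9, -26.5, 85.0]
eef_rot: [-3.141, 0.0, 0.943]
wrist_force: [0.3, 0.2, -0.4]
finger_gap: 13.7
finger_force: 30.0
```

```bash
cat > s.py <<'E'
from h import *
s=monitor.read_state();print(s["clock"],s["eef_pos"],np.degrees(s["eef_rot"][2]),s["wrist_force"],s["moment"],s["joints"],s["finger_gap"],s["effort"][5])
E
python3 s.py
```

```text
15.425 [575.87274502 -26.51640226  84.99123378] 54.04366513103343 [ 0.32233907  0.22707695 -0.3817794 ] [-0.03684302  0.09647023 -0.00401564] [-1.09535218e-01  5.06400516e-01  1.57812556e+00 -2.37373772e-05
  1.05733220e+00  5.18032892e-01] 13.697867420944663 0.21371221169829369
```

Request:
{"method": "arm_command", "body": {"steps": [[0.1, 0, 0, 0.1, 1.5], [0.1, 0, 0, 0.2, 3], [0.1, 0, 0, 0.2, 3]], "force": 15}}

```text
clock: 15.8
eef_pos: [575.9, -26.5, 84.9]
eef_rot: [-3.142, -0.0, 0.89]
wrist_force: [0.5, -0.7, -0.8]
finger_gap: 13.5
finger_force: 15.0
```

```bash
python3 s.py
```

```text
15.8 [575.9309601  -26.51512094  84.94877299] 50.975138465945356 [ 0.52129822 -0.72282164 -0.7650453 ] [-0.04120235  0.13045511 -0.02957212] [-1.09537247e-01  5.06449579e-01  1.57816404e+00  1.64384391e-05
  1.05699898e+00  5.71566997e-01] 13.459485729115963 0.2987609524279833
```

Request:
{"method": "arm_command", "body": {"steps": [[0.1, 0, 0, 0.15, 1.5], [0.1, 0, 0, 0.3, 3], [0.1, 0, 0, 0.3, 3]]}}

```text
clock: 16.18
eef_pos: [576.0, -26.5, 84.7]
eef_rot: [3.142, -0.0, 0.837]
wrist_force: [0.5, 0.4, -0.3]
finger_gap: 13.7
finger_force: 15.0
```

```bash
python3 s.py
```

```text
16.175 [575.96178007 -26.52190276  84.66555319] 47.96780495742715 [ 0.45697053  0.38645785 -0.31129042] [-0.05679098  0.10917976  0.03782881] [-1.09536544e-01  5.06855665e-01  1.57829816e+00 -7.95010841e-07
  1.05638369e+00  6.24064043e-01] 13.733549751024736 0.3023664280772209
```

Request:
{"method": "arm_command", "body": {"steps": [[0.1, 0, 0, 0.15, 1.5], [0.1, 0, 0, 0.3, 3], [0.1, 0, 0, 0.3, 3]]}}

```text
clock: 16.55
eef_pos: [575.9, -26.5, 84.3]
eef_rot: [-3.141, 0.0, 0.785]
wrist_force: [-0.4, 0.6, -0.6]
finger_gap: 13.7
finger_force: 15.0
```

```bash
python3 s.py
```

```text
16.55 [575.89740431 -26.5066832   84.29173989] 44.9672913034833 [-0.42428376  0.62019368 -0.5870921 ] [-0.02736014  0.11765834 -0.00205496] [-1.09530281e-01  5.07338036e-01  1.57855877e+00  1.96935690e-05
  1.05585596e+00  6.76429063e-01] 13.731386085543663 0.30076654627919197
```

Request:
{"method": "arm_command", "body": {"steps": [[0.1, 0, 0, 0.15, 1.5], [0.1, 0, 0, 0.3, 3], [0.1, 0, 0, 0.3, 3]]}}

```text
clock: 16.92
eef_pos: [575.7, -26.5, 83.9]
eef_rot: [-3.141, 0.0, 0.732]
wrist_force: [-1.9, 0.5, -0.1]
finger_gap: 14.1
finger_force: 15.0
```

```bash
python3 s.py
```

```text
16.925 [575.73855901 -26.45527848  83.94532148] 41.96889688141153 [-1.85632384  0.50043792 -0.08587748] [0.12345796 0.60862026 0.10592926] [-1.09489182e-01  5.07709045e-01  1.57891901e+00  6.57946090e-05
  1.05557068e+00  7.28779363e-01] 14.052531633055295 0.3444939851760864
```

Request:
{"method": "arm_command", "body": {"steps": [[0.1, 0, 0, 0.1, 1], [0.1, 0, 0, 0.1, 1]]}}

```text
clock: 17.18
eef_pos: [575.8, -26.5, 83.9]
eef_rot: [-3.141, 0.0, 0.715]
wrist_force: [-2.7, 0.9, 1.6]
finger_gap: 13.5
finger_force: 15.0
```

```bash
python3 s.py
```

```text
17.175 [575.80929048 -26.46172077  83.93460175] 40.98771935120142 [-2.73758001  0.91489319  1.55312604] [0.22183143 0.92124514 0.08655792] [-1.09479886e-01  5.07747584e-01  1.57888790e+00  4.74311695e-05
  1.05532890e+00  7.45922430e-01] 13.541120282739715 0.2943381853401661
```

Request:
{"method": "arm_command", "body": {"steps": [[0.1, 0, 0, 0.1, 1], [0.1, 0, 0, 0.2, 2], [0.1, 0, 0, 0.2, 2]]}}

```text
clock: 17.55
eef_pos: [576.1, -26.5, 83.9]
eef_rot: [3.141, -0.0, 0.68]
wrist_force: [-1.9, 1.3, 2.2]
finger_gap: 14.1
finger_force: 15.2
```

```bash
python3 s.py
```

```text
17.55 [576.06046769 -26.49860744  83.88531318] 38.9864541647556 [-1.93617799  1.31203044  2.21523076] [0.2666986  0.80921296 0.24281742] [-1.09478636e-01  5.07958032e-01  1.57869336e+00  2.02591638e-06
  1.05459837e+00  7.80874731e-01] 14.05360795547074 0.4658463690429926
```

Request:
{"method": "arm_command", "body": {"steps": [[0.1, 0, 0, -0.3, -3], [0.1, 0, 0, -0.6, -6], [0.1, -0.2, -0.2, -0.9, -9], [0.1, -0.5, -0.4, -0.9, -9], [0.1, -0.5, -0.4, -0.7, -7], [0.1, -0.5, -0.4, -0.5, -5], [0.1, -0.5, -0.4, -0.3, -3], [0.1, -0.5, -0.4, -0.3, -3]]}}

```text
clock: 18.55
eef_pos: [575.4, -26.5, 84.0]
eef_rot: [3.141, -0.0, 0.732]
wrist_force: [0.2, -0.8, -1.2]
finger_gap: 14.2
finger_force: 15.0
```

```bash
python3 s.py
```

```text
18.55 [575.35166321 -26.54618795  84.04467352] 41.95037168917423 [ 0.22067236 -0.77862264 -1.22206288] [-0.10585583  0.07016208 -0.02377443] [-1.09677853e-01  5.06468377e-01  1.58058290e+00 -4.47204800e-05
  1.05440417e+00  7.28968448e-01] 14.189696408305254 0.4331658035516739
```

Request:
{"method": "arm_command", "body": {"steps": [[0.1, 0, 0, 0.1, 1], [0.1, 0, 0, 0.2, 2], [0.1, 0, 0, 0.2, 2], [0.1, 0, 0, 0.2, 2]]}}

```text
clock: 19.05
eef_pos: [575.4, -26.5, 84.0]
eef_rot: [3.141, -0.0, 0.698]
wrist_force: [0.3, 0.3, 1.8]
finger_gap: 14.1
finger_force: 15.0
```

```bash
python3 s.py
```

```text
19.05 [575.40549482 -26.54355877  83.97487286] 40.01015252500703 [0.31442134 0.32769771 1.84826003] [-0.05777431  0.05569143  0.13081006] [-1.09671666e-01  5.06592779e-01  1.58057831e+00 -2.21070623e-05
  1.05413322e+00  7.62826704e-01] 14.051178769211699 0.18736336380243301
```

Request:
{"method": "arm_command", "body": {"steps": [[0.1, 0, 0, 0, 1.5], [0.1, 0, 0, 0, 1.5], [0.1, 0, 0, 0, 1.5]]}}

```text
clock: 19.42
eef_pos: [575.4, -26.5, 83.9]
eef_rot: [3.141, -0.0, 0.672]
wrist_force: [0.7, 0.1, 1.8]
finger_gap: 14.3
finger_force: 15.2
```

```bash
python3 s.py
```

```text
19.425 [575.37315043 -26.4999175   83.94038097] 38.51437420085978 [0.7221043  0.09720654 1.79021996] [-0.11080152  0.02918313  0.25200656] [-1.09598081e-01  5.06619499e-01  1.58063016e+00 -3.33452387e-05
  1.05414999e+00  7.89012084e-01] 14.305547229709008 0.3104480914771557
```

Request:
{"method": "arm_command", "body": {"steps": [[0.1, 0, 0, -0.1, -3], [0.1, 0, 0, -0.4, -6], [0.1, 0, 0, -0.8, -10], [0.1, 0, 0, -1.1, -14], [0.1, 0, 0, -1.4, -17], [0.1, 0, 0, -1.4, -20], [0.1, 0, 0, -1.4, -24], [0.1, 0, 0, -1.4, -28], [0.1, 0, 0, -1.4, -31], [0.1, 0, 0, -1.4, -31.5], [0.1, 0, 0, -1.4, -31.5]]}}

```text
clock: 20.8
eef_pos: [575.1, -26.5, 85.0]
eef_rot: [-3.141, 0.0, 1.221]
wrist_force: [0.3, 0.4, -0.2]
finger_gap: 13.5
finger_force: 15.0
```

```bash
python3 s.py
```

```text
20.8 [575.14235935 -26.50283779  85.04890959] 69.93860604832236 [ 0.34896525  0.40581659 -0.24705392] [-0.05255473  0.12397536 -0.00144514] [-1.09682671e-01  5.05012807e-01  1.58012891e+00  6.00647789e-05
  1.05695705e+00  2.40425187e-01] 13.52241639085581 -0.11924335733056068
```

Hard stop felt twice at about 29° (0.25 N m, no side load), so the knob is bad. I'll lift it off gently.

Request:
{"method": "arm_command", "body": {"steps": [[0.1, 0, 0, -1, 0], [0.1, 0, 0, -2, 0], [0.1, 0, 0, -3, 0], [0.1, 0, 0, -3, 0]]}}

```text
clock: 21.3
eef_pos: [575.3, -26.5, 88.4]
eef_rot: [3.141, -0.0, 1.222]
wrist_force: [0.5, 0.3, -0.7]
finger_gap: 13.9
finger_force: 15.0
```

```bash
python3 s.py
```

```text
21.3 [575.34152376 -26.53013455  88.3537151 ] 69.99715324598152 [ 0.50998362  0.25664086 -0.66867293] [-0.07715833  0.13226916  0.01945273] [-1.09656534e-01  5.00641229e-01  1.57798922e+00 -3.27136648e-05
  1.06279549e+00  2.39474913e-01] 13.876580385947811 0.003306091748527251
```

Request:
{"method": "arm_command", "body": {"steps": [[0.1, 0, 0, -15, 0], [0.1, 0, 0, -35, 0], [0.1, 0, 0, -50, 0], [0.1, 0, 0, -50, 0], [0.1, 20, -24, -50, 0], [0.1, 60, -71, -50, 0], [0.1, 105, -124, -50, 0], [0.1, 150, -178, -50, 0], [0.1, 180, -213, -50, 0], [0.1, 194.5, -230, -50, 0], [0.1, 194.5, -230, -50, 0], [0.1, 194.5, -230, -50, 0]]}}

```text
clock: 22.8
eef_pos: [426.0, 234.3, 138.0]
eef_rot: [-3.141, 0.0, 1.221]
wrist_force: [-0.1, -0.4, -1.6]
finger_gap: 13.6
finger_force: 15.0
```

```bash
python3 s.py; python3 - <<'E'
from m import *
c=imaging.camera("scene")
x,y=290,140
im=cv2.resize(c["img"][y:y+130,x:x+130],None,fx=4,fy=4,interpolation=cv2.INTER_CUBIC)
for p in((425,235,4),):
    for dx,dy in((-45,-45),(-45,45),(45,45),(45,-45),(0,0)):
        q=(px(c,(p[0]+dx,p[1]+dy,4))-[x,y])*4+2; cv2.circle(im,(int(q[0]),int(q[1])),3,(0,255,255),-1)
save("pics/t1.png",im)
E
```

```text
22.8 [425.95401852 234.28737933 137.95993314] 69.97922097976524 [-0.07533745 -0.41814588 -1.61573976] [-0.08143305  0.12154492  0.05709344] [ 4.27564702e-01  2.53525611e-01  1.79547542e+00 -1.25094444e-04
  1.09306290e+00  7.77050808e-01] 13.594717063390396 0.026391579885967076
```

View pics/t1.png

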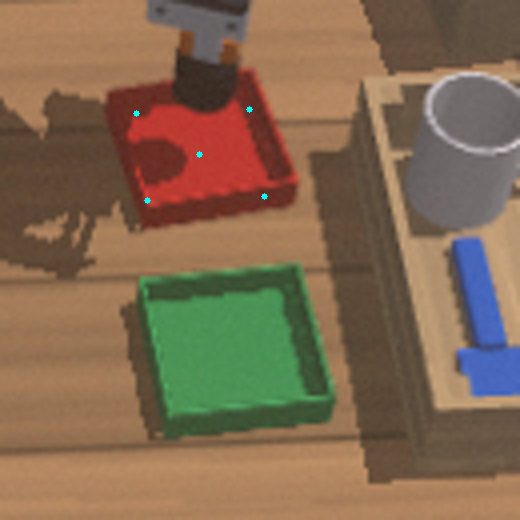

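The picture shows the knob in the gripper over the red tray. The target dot at (199,154) lies at the middle of the tray floor. I'll lower the knob and release it.

Request:
{"method": "arm_command", "body": {"steps": [[0.1, 0, 0, 25, 0], [0.1, 0, 0, 50, 0], [0.1, 0, 0, 62, 0], [0.1, 0, 0, 68, 0], [0.1, 0, 0, 71, 0], [0.1, 0, 0, 72, 0], [0.1, 0, 0, 72, 0]]}}

```text
clock: 23.72
eef_pos: [425.9, 235.0, 66.6]
eef_rot: [3.141, -0.0, 1.222]
wrist_force: [0.1, -0.1, 0.0]
finger_gap: 14.0
finger_force: 15.0
```

Request:
{"method": "arm_command", "body": {"steps": [[0.1, 0, 0, 0.4, 0], [0.1, 0, 0, 0.4, 0], [0.5, 0, 0, 0.4, 0], [0.5, 0, 0, 0.4, 0], [0.5, 0, 0, 0.4, 0], [0.5, 0, 0, -10, 0], [0.5, 0, 0, -40, 0], [0.5, 0, 0, -90, 0], [0.5, 0, -50, -130, 0], [0.5, 0, -50, -130, 0], [0.5, 0, -50, -130, 0]]}}

```text
clock: 25.1
eef_pos: [378.8, 252.0, 196.3]
eef_rot: [3.141, -0.0, 1.222]
wrist_force: [1.2, 0.5, -1.1]
finger_gap: 47.0
finger_force: 0.0
```

```bash
python3 s.py; python3 - <<'E'
from m import *
c=imaging.camera("scene")
save("pics/t2.png",cv2.resize(c["img"][130:260,110:380],None,fx=2.9,fy=2.9,interpolation=cv2.INTER_CUBIC))
E
```

```text
25.1 [378.80487112 251.95653008 196.31314449] 70.02864840534696 [ 1.16946442  0.54430768 -1.11904627] [-0.08807989  0.09478326  0.04254881] [ 5.06462267e-01  1.14278173e-01  1.81346425e+00 -1.09231633e-04
  1.21345618e+00  8.55066334e-01] 47.027426426740455 0.067718883510679
```

View pics/t2.png

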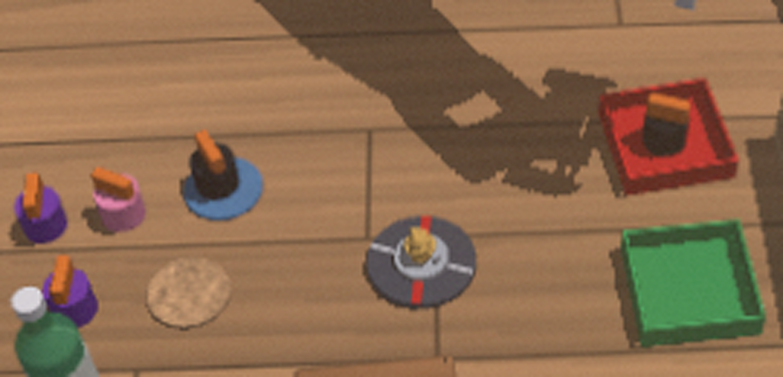

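The knob stands upright in the red tray at (667,125). The other knob is still on its blue coaster at (213,165), and the cork coaster is empty.

```bash
python3 -c "
from cell import job
print(job.sign_off())"
```

```text
the job is handed in; nothing more can be done
None
```

The knob from the cork coaster is bad: it stopped hard about 29° from the white line on two tries, at roughly 0.25 N m. I unscrewed it, stood it upright in the red tray, left the other knob on its blue coaster and handed the job in at about 25 s; sign-off gave no verdict.

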